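Hold the third filter in on the loaded colorimeter

TASK

One of the two colorimeters on the bench has the stoppered sample tube standing in its well; the other well is shut with a wide flat black cap. Grip the filter knob of the one with the tube and turn it clockwise to its third click from rest, without overrunning to the fourth, and keep holding it there: the knob springs back if let go, so finish with the gripper still holding it at the third stop. Leave the other knob, the tube, the cap and the things around alone.

Things in the scene. Friction and masses are not known exactly. Their poses are not given: they have to be found in the camera images.
- knob_left (a joint): filter knob of the left (+y) colorimeter: 0 = rest stop, grows CLOCKWISE seen from above; a click every 0.419 rad: stops at 0.419, 0.838, 1.257 (third), 1.676, hard end 2.094. A spring returns it to 0 when let go; no click holds it. Resistance: about 0.07 N m at each stop, 0.12 a quarter click past it, 0.02 a quarter click short of the next
- knob_right (a joint): filter knob of the right (-y) colorimeter: 0 = rest stop, grows CLOCKWISE seen from above; a click every 0.419 rad: stops at 0.419, 0.838, 1.257 (third), 1.676, hard end 2.094. A spring returns it to 0 when let go; no click holds it. Resistance: about 0.07 N m at each stop, 0.12 a quarter click past it, 0.02 a quarter click short of the next
- knob_left_grip (a point): on the turning axis of the left (+y) filter knob, 91 mm above the table, the height to grip. Black 48 mm disc with an upright bar on it, 40 mm long, 14 mm thick, 68 to 106 mm above the table: pinch it across the 14 mm from above. The frame turns with the knob: z up, x along the bar, its pointed nose with white line to -x. The well is 115 mm away, to +x at rest
- knob_right_grip (a point): on the turning axis of the right (-y) filter knob, 91 mm above the table, the height to grip. Black 48 mm disc with an upright bar on it, 40 mm long, 14 mm thick, 68 to 106 mm above the table: pinch it across the 14 mm from above. The frame turns with the knob: z up, x along the bar, its pointed nose with white line to -x. The well is 115 mm away, to +x at rest
- well_left (a point): centre of the mouth of the left colorimeter's sample well: an 18 mm hole, 36 mm deep, in the rear grey block, 75 mm above the table. Frame = the instrument's: z up, -x towards its knob. The instrument is a white case, fixed to the bench, 220 mm (x) by 140 mm (y)
- well_right (a point): centre of the mouth of the right colorimeter's sample well: an 18 mm hole, 36 mm deep, in the rear grey block, 75 mm above the table. Frame = the instrument's: z up, -x towards its knob. The instrument is a white case, fixed to the bench, 220 mm (x) by 140 mm (y)
- meter_left: the left colorimeter: white case fixed to the bench, 220 mm (x) by 140 mm (y); front panel 60 mm high, rear grey block with the well 75 mm high. Origin: centre of its underside; z up; knob axis at x -50 mm, well at x +65 mm. Six black studs 37 mm from the knob axis mark rest (towards -x) and, clockwise, the five stops; the third stop's stud is larger (9 mm, others 4 mm)
- meter_right: the right colorimeter: white case fixed to the bench, 220 mm (x) by 140 mm (y); front panel 60 mm high, rear grey block with the well 75 mm high. Origin: centre of its underside; z up; knob axis at x -50 mm, well at x +65 mm. Six black studs 37 mm from the knob axis mark rest (towards -x) and, clockwise, the five stops; the third stop's stud is larger (9 mm, others 4 mm)
- tube: stoppered sample tube, amber glass, 16 mm diameter with a 20 mm wide dark rubber bung, 82 mm tall, standing in one of the two wells so that its top is 121 mm above the table; origin at the centre of its underside, z up. It marks the loaded colorimeter; not to be disturbed
- cap: flat round black cap plugged into the other well, its 44 mm wide, 8 mm thick round head showing just above the block; 45 mm tall in all; origin at the centre of its underside, z up. Not to be disturbed
- tape: bystander: roll of white tape lying flat, 90 mm across, 45 mm high; origin at the centre of its underside
- flask: bystander: conical flask, 80 mm across the foot, 108 mm high; origin at the centre of its underside
- bottle: bystander: white bottle, 64 mm across, 140 mm high; origin at the centre of its underside

How it is judged:
On the way, in this order (a step that is already met when the one before it is completed fails the run):
1. the gripper turns the loaded colorimeter's knob past its first click (((horizontal distance between tube and well_left below 0.02 m and value of joint knob_left above 0.3 rad and contact force between the fingers and knob_left above 0.5 N) or (horizontal distance between tube and well_right below 0.02 m and value of joint knob_right above 0.3 rad and contact force between the fingers and knob_right above 0.5 N))).
2. the gripper holds that knob at its third stop (((horizontal distance between tube and well_left below 0.02 m and value of joint knob_left between 1.11664 and 1.39664 rad and contact force between the fingers and knob_left above 1 N) or (horizontal distance between tube and well_right below 0.02 m and value of joint knob_right between 1.11664 and 1.39664 rad and contact force between the fingers and knob_right above 1 N))), for 0.3 s.
At the end, for the whole second after the job is handed in: The knob of the colorimeter whose well holds the tube stands within 0.14 rad (8 degrees) of its third stop (1.257 rad), still (below 0.15 rad/s), with the fingers pressing on it by more than 1 N; the other knob is at rest (below 0.1 rad) and the tube is still in its well (((horizontal distance between tube and well_left below 0.02 m and value of joint knob_left between 1.11664 and 1.39664 rad and value of joint knob_right below 0.1 rad and velocity of joint knob_left between -0.15 and 0.15 rad/s and contact force between the fingers and knob_left above 1 N) or (horizontal distance between tube and well_right below 0.02 m and value of joint knob_right between 1.11664 and 1.39664 rad and value of joint knob_left below 0.1 rad and velocity of joint knob_right between -0.15 and 0.15 rad/s and contact force between the fingers and knob_right above 1 N))); the arm keeps its last pose, push and grip.
It fails at once if the knob of the colorimeter without the tube is turned ((horizontal distance between tube and well_left below 0.02 m and value of joint knob_right above 0.2 rad) or (horizontal distance between tube and well_right below 0.02 m and value of joint knob_left above 0.2 rad)).
It fails at once if the knob overruns towards the fourth stop (more than 0.75 of a click past the third) (value of joint any of knob_left, knob_right above 1.5708 rad).
It fails at once if the tube or the cap is disturbed (moved more than 15 mm) (distance of any of tube, cap from where it was at the start of the episode above 0.015 m).
It fails at once if a bystander is pushed more than 30 mm (distance of any of tape, flask, bottle from where it was at the start of the episode above 0.03 m).
It also fails if it takes over 38 s, if anything falls off the work surface, if the arm or the gripper's body presses on something with over 40 N, if the wrist force passes 120 N, or if a joint passes its speed limit or range.

ROBOT

A 6-joint arm with a two-finger parallel gripper is mounted at the origin on the work surface. World frame = base frame: x ahead of the robot, y to its left, z up, the work surface at z = 0. Lengths are in m, angles in rad, forces in N, time in s.
With the tool pointing down it reaches from about 0.425 to 0.95 m from the base axis. Payload 3.5 kg.
Tool frame: the origin (TCP) lies at the very end of the fingers, on their centre line; the grasp point (between the pads) lies 19 mm behind it; z points along the fingers, y is the direction in which the jaws open and shut (so a half turn about z gives the same grasp; the last joint's range is limited). The gripper opens to 85 mm and grips with 20 to 120 N. Pads are 22 mm wide; open, the fingers measure 114 mm over their backs; the gripper's body (76 mm by 85 mm) begins 54 mm behind the grasp point. The pads swing forward as they close: fully open they stand 13 mm farther back than shut.
Start: joints at [-1.412, 0.286, 1.577, -0, 1.279, -0.15], TCP at [0.205, -0.643, 0.231] pointing down, gripper open.
Joint ranges: [-2.77, 2.77], [-0.9, 2.22], [0.21, 2.48], [-1.53, 4.67], [0.24, 2.81], [-2.84, 2.84]. Speed limits (rad/s): [2.79, 2.79, 3.14, 3.14, 3.14, 3.14].

INTERFACE

Orientations are given as a unit quaternion [x, y, z, w].
In Python, from plant import ctrl, eyes, ticket gives the robot as it stands.
- The arm moves only by the tool send_rows, never from a script. Its arguments are lists of equal length, an entry for each row: "translation": the shift along the tool's x, y, z in units of 30 mm (1.0 is 30 mm), a list of three; "rotation": the turn, a rotation vector about the tool's x, y, z in units of 5 degrees (1.0 is 5 degrees), a list of three; "grip": the finger opening in mm, from 0 to 85.4. A call has 1 to 5 rows; each row shifts and turns the commanded pose from where the row before left it, along the tool's axes as they then stand; what a row does not reach is not made up. A row lasts 1/8 s, in which the tool goes at most 62.5 mm and 10.7 degrees, less where a joint would pass 70% of its speed; a pose out of reach is approached as far as the arm can. A call is refused whole if a number of a shift passes 1 or a number of a turn 1, either way. A call with a gripper value outside its range is refused whole. The fingers move at their own pace and stop on an object; "squeeze" is the grip in N (left out, the last holds). Time passes only in rows, so rows that do not move let the fingers close. It gives the time, the measured TCP pose, the force and the opening at its end, in the units of the state.
- ctrl.get_state(): the state, without advancing time (a new reading comes with each control period).
- eyes.read_camera(name): name is "scene" or "top" or "wrist"; returns a dict with "image" (480x640x3 uint8, blue, green, red), "mtx" (3x3 intrinsics, pixels), "dist_coeffs" ([k1, k2, p1, p2, k3] as OpenCV has them; the pictures are not rectified), "xyz" and "orientation" of the camera in the world; the wrist camera has in their place "hand_eye" (4x4, takes a point from camera to tool coordinates, whose origin is the TCP and whose axes are the flange's). Camera axes: x right, y down, z forward; pixel columns grow to the right and rows downward; lengths in m; the calibration is good to about 2 mm. A picture is of the moment at which its call begins: read the wrist's pose just before it. There is no depth.
- ticket.sign_off(): hands the job in, once; it reports no verdict.
The state is a dict: "time": time; "qpos": joint angles; "dq": joint speeds; "joint_efforts": joint torques, N m; "eef_pos": TCP position; "tcp_rot": TCP orientation; "contact_force": force on the tool from outside, world axes, zero at the start; "wrist_torque": the same for the moment, N m; "opening": opening from 0.0 (shut) to 1.0 (fully open).
Only numpy, scipy, OpenCV 4.12 (cv2) and the standard library are available. Lean on these libraries where they do the work, as an engineer would, in place of code of your own. Each camera call takes 0.05 s, during which the arm holds its last target. There are 200 camera calls.

## Working session

There is one attempt and no reset: what is moved stays moved. The work goes in short steps, Python scripts to look and compute and a tool call to move; the robot and the scene stay as the last step left them, time stands still between calls to the robot, and variables do not carry over. Pictures are saved under pics/ and viewed, about 8 in all and at most 12, crops included, and the job is handed in when it is done.

Besides the shell and the picture viewer there is one more tool, called after "Call:" as name(argument=value, ...) on one line, values as JSON. send_rows: Moves the arm, as the interface text tells. Its arguments: {"type":"object","properties":{"translation":{"type":"array"},"rotation":{"type":"array"},"grip":{"type":"array"},"squeeze":{"type":"number"}},"required":["translation","rotation","grip"]}

```bash
ls; mkdir -p pics; python3 - <<'E'
from plant import ctrl,eyes
import cv2,numpy as np,pickle
print(ctrl.get_state())
d={}
for n in("scene","top"):
    r=eyes.read_camera(n); d[n]=r; cv2.imwrite(f"pics/{n}0.png",r["image"])
    print(n,r["mtx"],r["dist_coeffs"],r["xyz"],r["orientation"])
pickle.dump(d,open("cam.pkl","wb"))
E
```

```text
pics
{'time': 0.0, 'qpos': array([-1.41198820e+00,  2.87169951e-01,  1.57818791e+00, -3.69239615e-06,
        1.27861288e+00, -1.49992430e-01]), 'dq': array([-0.00258202, -0.00030136, -0.00161972, -0.0003449 , -0.00226522,
        0.00125471]), 'joint_efforts': array([ 8.69789219e-04, -4.05976975e+01, -2.92626143e+01, -1.30719081e-04,
        5.72855279e-03,  2.35936049e-06]), 'eef_pos': array([ 0.20506926, -0.64239735,  0.22993843]), 'tcp_rot': array([ 9.88103157e-01,  1.53787961e-01, -7.00839346e-06, -1.18902048e-03]), 'contact_force': array([0.36068292, 0.29567219, 0.16962987]), 'wrist_torque': array([-0.02627205,  0.03425924, -0.05366749]), 'opening': 0.9947920214963812}
scene [[551.2429538    0.         312.36136046]
 [  0.         551.2429538  238.97914517]
 [  0.           0.           1.        ]] [-0.07787191  0.          0.          0.          0.        ] [1.21218235 0.4074742  1.10034087] [ 0.46192745  0.82499551 -0.28473464 -0.15789752]
top [[624.23310597   0.         326.08068599]
 [  0.         624.23310597 235.61439846]
 [  0.           0.           1.        ]] [-0.01551175  0.          0.          0.          0.        ] [ 0.4568453  -0.03599932  1.51438017] [-0.70564161  0.70795811 -0.01436858  0.02566659]
```

View pics/top0.png

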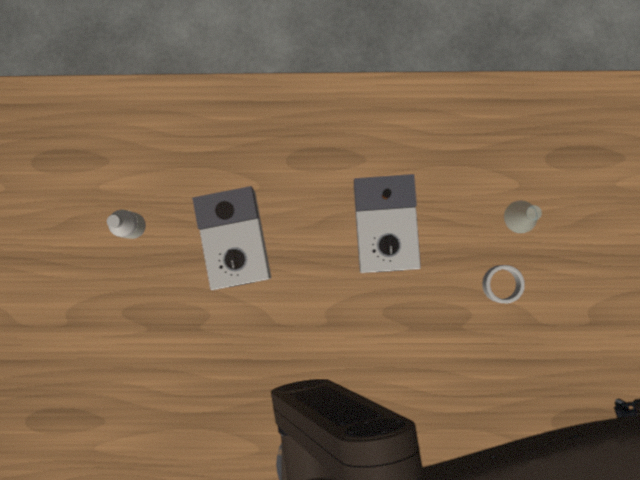

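View pics/scene0.png

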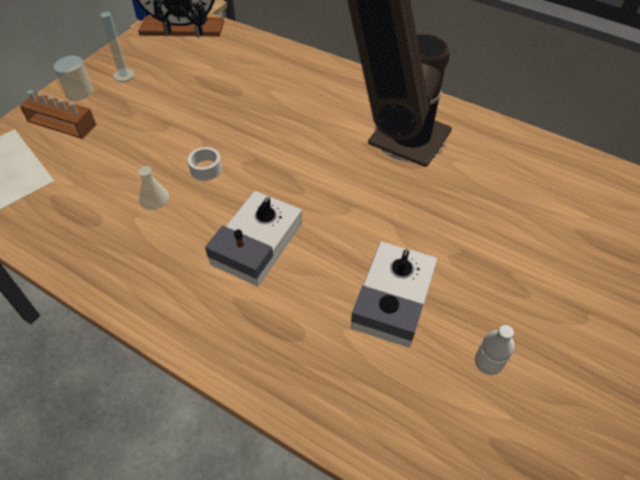

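The top view shows the dark bung of the tube at (387,193), so that instrument is the loaded one and its knob is at (388,245). The other well has the wide cap at (225,210). In the scene view the amber tube is at (238,238), also on the −y (right) instrument, with its knob at (266,212).

```bash
cat > h.py <<'E'
import numpy as np,cv2
from scipy.spatial.transform import Rotation as R
def ray(r,uv,T=None):
    p=cv2.undistortPoints(np.array([[uv]],float),r["mtx"],r["dist_coeffs"])[0,0]
    d=np.r_[p,1]
    if T is None: return np.array(r["xyz"]),R.from_quat(r["orientation"]).apply(d)
    return T[:3,3],T[:3,:3]@d
def atz(r,uv,z,T=None):
    c,d=ray(r,uv,T); return c+d*(z-c[2])/d[2]
def wristT(s,r):
    T=np.eye(4);T[:3,:3]=R.from_quat(s["tcp_rot"]).as_matrix();T[:3,3]=s["eef_pos"]
    return T@np.array(r["hand_eye"])
def totool(s,dw): return R.from_quat(s["tcp_rot"]).inv().apply(dw)/0.03
E
python3 - <<'E'
from h import *
import pickle
d=pickle.load(open("cam.pkl","rb"))
t=d["top"]
print("knob",atz(t,(388.5,245),.07),"bung",atz(t,(387,193.5),.121),"scene knob",atz(d["scene"],(266,213),.07), "scene bung",atz(d["scene"],(238,233),.121))
for p in [(357,272),(354,178),(419,269),(414,175)]: print(atz(t,p,.065))
from plant import ctrl
s=ctrl.get_state()
k=atz(t,(388.5,245),.07);k[2]=.23
print("tool units",totool(s,k-s["eef_pos"]))
E
```

```text
knob [ 0.51648953 -0.15732862  0.07      ] bung [ 0.62991809 -0.15067434  0.121     ] scene knob [ 0.51793934 -0.15613451  0.07      ] scene bung [ 0.63510576 -0.14869757  0.121     ]
[ 0.4543583  -0.08434396  0.065     ]
[ 0.67365666 -0.07857655  0.065     ]
[ 0.46086307 -0.22779001  0.065     ]
[ 0.68001559 -0.21861858  0.065     ]
tool units [ 14.80535234 -12.25115128   0.03271122]
```

Call:
send_rows(translation=[[1, -0.83, 0], [1, -0.83, 0], [1, -0.83, 0], [1, -0.83, 0], [1, -0.83, 0]], rotation=[[0, 0, 0], [0, 0, 0], [0, 0, 0], [0, 0, 0], [0, 0, 0]], grip=[85, 85, 85, 85, 85])

```text
time: 0.72
eef_pos: [0.3107, -0.4774, 0.2307]
tcp_rot: [0.988, 0.154, -0.0, -0.001]
contact_force: [0.3, -0.4, 0.4]
opening: 0.993
```

Call:
send_rows(translation=[[1, -0.83, 0], [1, -0.83, 0], [1, -0.83, 0], [1, -0.83, 0], [1, -0.83, 0]], rotation=[[0, 0, 0], [0, 0, 0], [0, 0, 0], [0, 0, 0], [0, 0, 0]], grip=[85, 85, 85, 85, 85])

```text
time: 1.35
eef_pos: [0.4156, -0.3133, 0.2308]
tcp_rot: [0.988, 0.154, -0.0, -0.0]
contact_force: [0.2, -0.8, 0.3]
opening: 0.994
```

Call:
send_rows(translation=[[1, -0.83, 0], [1, -0.83, 0], [1, -0.83, 0], [1, -0.83, 0], [0.8, -0.6, 0]], rotation=[[0, 0, 0], [0, 0, 0], [0, 0, 0], [0, 0, 0], [0, 0, 0]], grip=[85, 85, 85, 85, 85])

```text
time: 1.98
eef_pos: [0.5171, -0.1572, 0.2308]
tcp_rot: [0.988, 0.154, -0.0, -0.0]
contact_force: [-0.2, -0.2, -0.3]
opening: 0.993
```

Call:
send_rows(translation=[[0, 0, 0], [0, 0, 0], [0, 0, 0], [0, 0, 0]], rotation=[[0, 0, 1], [0, 0, 1], [0, 0, 1], [0, 0, 0]], grip=[60, 60, 60, 60])

```text
time: 2.48
eef_pos: [0.5165, -0.1586, 0.2308]
tcp_rot: [1.0, 0.024, -0.0, -0.0]
contact_force: [-0.2, 0.7, 0.2]
opening: 0.702
```

```bash
python3 - <<'E'
from plant import ctrl,eyes
import cv2,pickle
s=ctrl.get_state(); r=eyes.read_camera("wrist")
print(s["time"],s["eef_pos"],s["tcp_rot"],s["qpos"]); print(r["hand_eye"],r["mtx"])
pickle.dump((s,r),open("w1.pkl","wb"));cv2.imwrite("pics/w1.png",r["image"])
E
```

```text
2.475 [ 0.51648863 -0.15862562  0.2308158 ] [ 9.99710289e-01  2.40645406e-02 -4.26467290e-04 -2.34457542e-04] [-4.85827071e-01 -1.03838740e-02  1.90773779e+00 -7.42715259e-06
  1.24521204e+00  1.03683790e+00]
[[ 1.30832743e-04 -9.49328101e-01 -3.14286716e-01  7.94264853e-02]
 [ 9.99999984e-01  8.49810277e-05  1.59592691e-04 -1.40207628e-04]
 [-1.24797418e-04 -3.14286731e-01  9.49328097e-01 -1.42383893e-01]
 [ 0.00000000e+00  0.00000000e+00  0.00000000e+00  1.00000000e+00]] [[363.89061692   0.         313.95306812]
 [  0.         363.89061692 236.62175664]
 [  0.           0.           1.        ]]
```

View pics/w1.png

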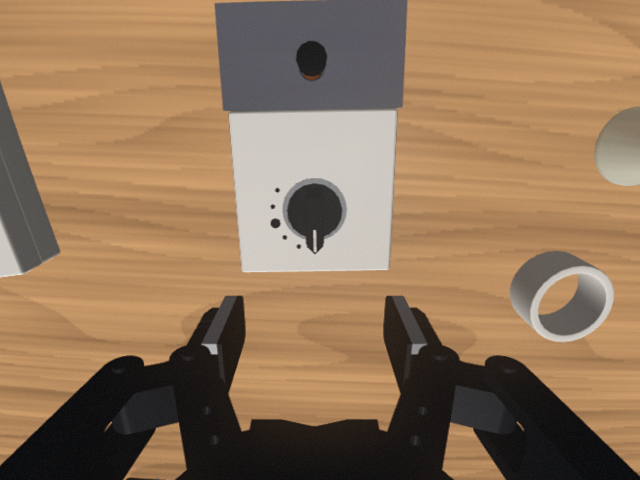

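The wrist view shows the knob disc centred at about (314,209), with its white nose pointing down at rest. The large third-stop stud is at (275,223), the other studs at (299,246), (285,237), (273,206) and (277,190), and the bung at (311,58).

```bash
python3 - <<'E'
from h import *
import pickle
s,r=pickle.load(open("w1.pkl","rb")); T=wristT(s,r)
P=np.array([atz(r,p,.061,T)[:2] for p in [(299,246),(285,237),(275,223),(273,206),(277,190)]])
th=-np.pi-0.41888*np.arange(1,6)
from scipy.optimize import least_squares
f=lambda x:(x[:2]+.037*np.c_[np.cos(x[2]+th),np.sin(x[2]+th)]-P).ravel()
o=least_squares(f,[.517,-.157,.04]);print(o.x,np.rad2deg(o.x[2]),o.fun*1e3)
g=[atz(r,p,.06,T) for p in [(243,271),(389,269),(230,113),(397,110)]]
for a,b in((0,1),(2,3),(0,2),(1,3)):
    v=g[b]-g[a];print(np.rad2deg(np.arctan2(v[1],v[0])),np.linalg.norm(v))
print("case center from edges front",(g[0]+g[1])/2)
print("disc",atz(r,(314,209),.066,T),"bung",atz(r,(311,57),.121,T))
v=T[:3,:3]; y=R.from_quat(s["tcp_rot"]).as_matrix()[:,1];print("tool y yaw",np.rad2deg(np.arctan2(y[1],y[0])))
k=np.r_[o.x[:2],.075];print(totool(s,k-s["eef_pos"]))
E
```

```text
[ 0.51756733 -0.15892398  0.07312481] 4.189743087769471 [-0.01260227  0.04693389  0.06569483  0.16678944  0.04300763 -0.42312318
 -0.3093868   0.3037365   0.21328661 -0.09433665]
-86.37475871271788 0.1368529821577145
-86.25395641618026 0.1368693065664678
3.7069121517805304 0.14087117233983995
3.7002427091817025 0.14115972490102136
case center from edges front [ 0.45925973 -0.16307159  0.06      ]
disc [ 0.51931149 -0.15835769  0.066     ] bung [ 0.63195038 -0.15102403  0.121     ]
tool y yaw -87.2421520189446
[0.03980662 0.01420552 5.19382203]
```

Call:
send_rows(translation=[[0.04, 0.01, 0.9], [0, 0, 1], [0, 0, 1], [0, 0, 1], [0, 0, 0.9]], rotation=[[0, 0, -0.2], [0, 0, 0], [0, 0, 0], [0, 0, 0], [0, 0, 0]], grip=[50, 50, 50, 50, 50], squeeze=40)

```text
time: 3.15
eef_pos: [0.5176, -0.159, 0.0861]
tcp_rot: [0.999, 0.033, -0.0, -0.0]
contact_force: [0.0, 0.3, 0.2]
opening: 0.582
```

Call:
send_rows(translation=[[0, 0, 0.3], [0, 0, 0], [0, 0, 0]], rotation=[[0, 0, 0], [0, 0, 0], [0, 0, 0]], grip=[40, 30, 25])

```text
time: 3.52
eef_pos: [0.5189, -0.1596, 0.0797]
tcp_rot: [0.999, 0.032, 0.001, 0.001]
contact_force: [0.0, 0.2, -0.8]
opening: 0.293
```

```bash
python3 - <<'E'
from plant import ctrl,eyes
import cv2,pickle
s=ctrl.get_state(); r=eyes.read_camera("wrist")
print(s)
cv2.imwrite("pics/w2.png",r["image"])
E
```

```text
{'time': 3.525, 'qpos': array([-4.85285964e-01,  1.75494807e-01,  2.01102565e+00,  2.98093384e-05,
        9.52545311e-01,  1.02075674e+00]), 'dq': array([ 2.38455617e-04, -7.16608514e-03, -2.90600407e-03,  6.76941764e-04,
        7.77151252e-05, -4.99535805e-04]), 'joint_efforts': array([-2.84337511e-03, -3.10677695e+01, -2.41672790e+01, -1.74419069e-04,
        1.00635338e-02, -1.65971265e-03]), 'eef_pos': array([ 0.51892011, -0.1595743 ,  0.07973224]), 'tcp_rot': array([9.99475398e-01, 3.23625082e-02, 1.10392123e-03, 6.14652225e-04]), 'contact_force': array([ 0.03582162,  0.21100516, -0.80678733]), 'wrist_torque': array([-0.0046867 ,  0.00900117, -0.00985117]), 'opening': 0.29313449559077187}
```

View pics/w2.png

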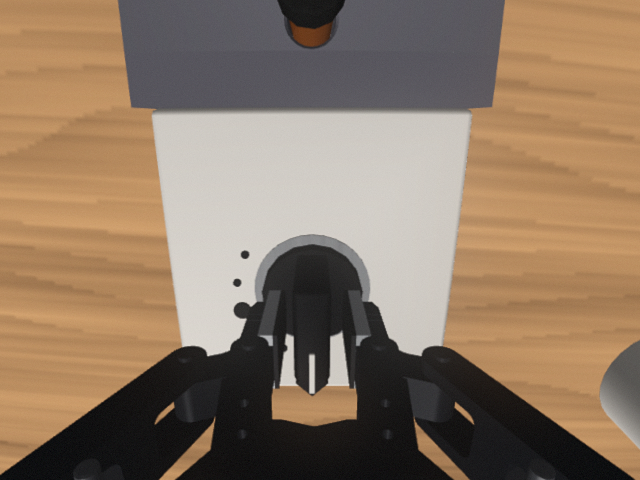

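The bar sits between the pads and is centred, with the white nose line at (312,375). Now I close on it.

Call:
send_rows(translation=[[-0.04, 0.0, 0.1], [0, 0, 0], [0, 0, 0], [0, 0, 0], [0, 0, 0]], rotation=[[0, 0, 0], [0, 0, 0], [0, 0, 0], [0, 0, 0], [0, 0, 0]], grip=[8, 5, 5, 5, 5], squeeze=50)

```text
time: 4.2
eef_pos: [0.5184, -0.1589, 0.0782]
tcp_rot: [0.999, 0.032, 0.002, -0.0]
contact_force: [-1.3, 5.0, 8.5]
opening: 0.155
```

```bash
python3 - <<'E'
from plant import ctrl
s=ctrl.get_state(); print(s)
E
```

```text
{'time': 4.2, 'qpos': array([-0.48544924,  0.17608617,  2.01378008,  0.0022429 ,  0.94889108,
        1.01962641]), 'dq': array([ 0.00024514,  0.00088009, -0.00187772,  0.00169209,  0.00013558,
       -0.00011581]), 'joint_efforts': array([-2.06632912e+00, -2.73293084e+01, -2.22739220e+01, -5.67637738e-01,
       -7.21412580e-01,  1.83027133e-02]), 'eef_pos': array([ 0.5183692 , -0.15887516,  0.0781651 ]), 'tcp_rot': array([ 9.99479937e-01,  3.22026788e-02,  1.68348097e-03, -9.02417018e-05]), 'contact_force': array([-1.34210475,  4.9838659 ,  8.52745768]), 'wrist_torque': array([0.64318906, 0.24365008, 0.01686471]), 'opening': 0.15489852519964056}
```

Call:
send_rows(translation=[[0, 0, 0], [0, 0, 0], [0, 0, 0], [0, 0, 0], [0, 0, 0]], rotation=[[0, 0, 1], [0, 0, 1], [0, 0, 1], [0, 0, 1], [0, 0, 1]], grip=[5, 5, 5, 5, 5])

```text
time: 4.82
eef_pos: [0.5183, -0.1588, 0.0782]
tcp_rot: [0.983, -0.186, 0.001, -0.0]
contact_force: [-0.6, 5.5, 8.9]
opening: 0.155
```

Call:
send_rows(translation=[[0, 0, 0], [0, 0, 0], [0, 0, 0], [0, 0, 0], [0, 0, 0]], rotation=[[0, 0, 1], [0, 0, 1], [0, 0, 1], [0, 0, 1], [0, 0, 0]], grip=[5, 5, 5, 5, 5])

```text
time: 5.45
eef_pos: [0.5183, -0.1587, 0.0782]
tcp_rot: [0.936, -0.353, 0.001, -0.001]
contact_force: [-0.3, 4.0, 8.8]
opening: 0.156
```

```bash
python3 - <<'E'
from plant import ctrl,eyes
from h import *
import pickle
s=ctrl.get_state(); r=eyes.read_camera("wrist")
print(s)
y=R.from_quat(s["tcp_rot"]).as_matrix()[:,1];print("yaw",np.rad2deg(np.arctan2(y[1],y[0])))
cv2.imwrite("pics/w3.png",r["image"])
E
```

```text
{'time': 5.45, 'qpos': array([-0.48523402,  0.17603507,  2.01383962,  0.00244593,  0.94926924,
        1.80550133]), 'dq': array([ 0.00016569, -0.00025568, -0.00085185,  0.00120774, -0.00013279,
       -0.01753206]), 'joint_efforts': array([ -2.3664853 , -27.298159  , -22.2923398 ,  -0.61072145,
        -0.80707334,   0.11851145]), 'eef_pos': array([ 0.51831511, -0.15867039,  0.07816505]), 'tcp_rot': array([ 9.35655755e-01, -3.52910497e-01,  1.33909864e-03, -8.34362184e-04]), 'contact_force': array([-0.29856532,  4.03709275,  8.78526502]), 'wrist_torque': array([0.68848173, 0.26205247, 0.03354965]), 'opening': 0.1557028704420006}
yaw -131.33079178855382
```

View pics/w3.png

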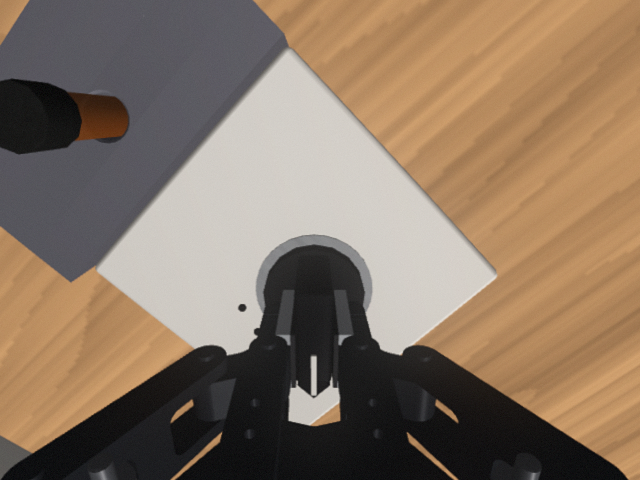

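The knob has turned with the gripper: the nose line stays at (313,375) while the case has swung about 45°. About 27° remain.

Call:
send_rows(translation=[[0, 0, 0], [0, 0, 0], [0, 0, 0], [0, 0, 0], [0, 0, 0]], rotation=[[0, 0, 0.8], [0, 0, 0.8], [0, 0, 0.8], [0, 0, 0.8], [0, 0, 0.8]], grip=[5, 5, 5, 5, 5])

```text
time: 6.12
eef_pos: [0.5183, -0.1586, 0.0781]
tcp_rot: [0.86, -0.511, 0.001, -0.001]
contact_force: [-0.7, 5.4, 9.5]
opening: 0.155
```

Call:
send_rows(translation=[[0, 0, 0], [0, 0, 0], [0, 0, 0], [0, 0, 0], [0, 0, 0]], rotation=[[0, 0, 0.6], [0, 0, 0.5], [0, 0, 0.3], [0, 0, 0], [0, 0, 0]], grip=[5, 5, 5, 5, 5])

```text
time: 6.75
eef_pos: [0.5184, -0.1586, 0.0782]
tcp_rot: [0.828, -0.561, 0.001, -0.001]
contact_force: [-0.3, 5.1, 9.3]
opening: 0.155
```

```bash
python3 - <<'E'
from plant import ctrl,eyes
from h import *
import pickle
s=ctrl.get_state(); r=eyes.read_camera("wrist")
pickle.dump((s,r),open("w4.pkl","wb"))
print(s)
y=R.from_quat(s["tcp_rot"]).as_matrix()[:,1];print("yaw",np.rad2deg(np.arctan2(y[1],y[0])))
im=cv2.resize(r["image"][240:430,220:420],None,fx=3,fy=3,interpolation=cv2.INTER_CUBIC)
cv2.imwrite("pics/w4.png",im)
E
```

```text
{'time': 6.75, 'qpos': array([-0.48515157,  0.17605434,  2.01378856,  0.00274226,  0.94936201,
        2.27604542]), 'dq': array([-0.00123393,  0.001405  ,  0.00033744,  0.00164838, -0.00130923,
       -0.00032775]), 'joint_efforts': array([ -2.57944912, -27.34599531, -22.26112783,  -0.66229507,
        -0.82743527,   0.07092637]), 'eef_pos': array([ 0.5183601 , -0.15857654,  0.07817809]), 'tcp_rot': array([ 0.827588  , -0.56133362,  0.00106411, -0.00124011]), 'contact_force': array([-0.26079952,  5.09993605,  9.34687799]), 'wrist_torque': array([0.80903086, 0.3166974 , 0.06342553]), 'opening': 0.15534202045820794}
yaw -158.296222710759
```

View pics/w4.png

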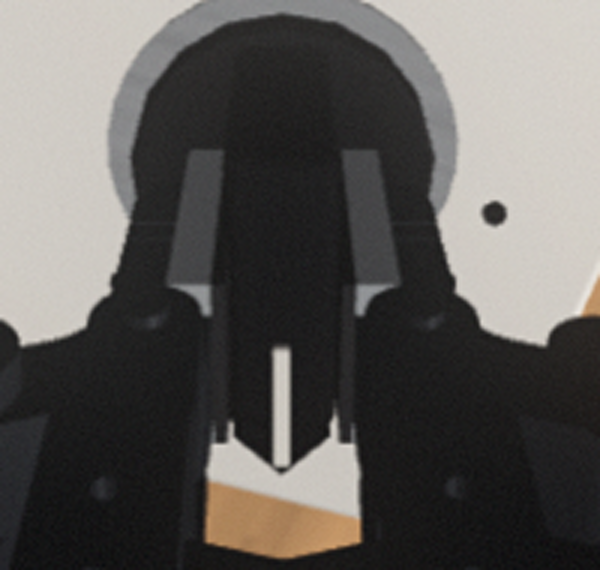

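The crop shows the nose line upright, from (281,350) to (281,465), and square between the pads, so there's no slip. The yaw change is 72°, and the 0.07 N m on joint 6 matches a stop. I hold a moment longer, then hand in.

Call:
send_rows(translation=[[0, 0, 0], [0, 0, 0], [0, 0, 0], [0, 0, 0]], rotation=[[0, 0, 0], [0, 0, 0], [0, 0, 0], [0, 0, 0]], grip=[5, 5, 5, 5])

```text
time: 7.3
eef_pos: [0.5183, -0.1586, 0.0782]
tcp_rot: [0.828, -0.561, 0.001, -0.001]
contact_force: [-1.2, 5.2, 10.0]
opening: 0.155
```

```bash
python3 - <<'E'
from plant import ctrl,ticket
s=ctrl.get_state(); print(s["time"],s["tcp_rot"],s["joint_efforts"][5],s["opening"],s["dq"][5])
print(ticket.sign_off())
E
```

```text
7.3 [ 0.82760997 -0.56130131  0.00106434 -0.00120344] 0.07061419542878866 0.15538442252320825 0.0011107516179247824
the job is handed in; nothing more can be done
None
```

The right (−y) colorimeter holds the tube. I gripped its filter knob, turned it clockwise to the third click and handed the job in at 7.3 s with the gripper still holding it.

- **Angle:** the gripper turned 72.0° (1.257 rad) from the knob's rest direction, matching the third stop. The last close-up showed the knob's nose line square between the pads, so it had not slipped.
- **Hold:** the wrist joint was still, carrying 0.071 N m against the roughly 0.07 expected at a stop. The fingers were closed on the bar at about 13 mm with a 50 N grip.
- **Off expectation:** a steady 10 N or so showed on the wrist from gripping slightly off centre, well under the limits. The grip was also about 6 mm higher than the nominal height.
- **Not checked:** the other knob, the cap and the bystanders were never approached, but I took no final picture of them. The tube still stood in its well in the picture at about 45° of turn.

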